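# Copy the folio's slant to the inspection jig with a locking bevel

## Task

Pick up the bevel gauge by its grip, lay it flat in the corner between the left rail and the clamped leather folio, and push it firmly home (hold about 8 N against the folio for a moment) so that its stock lies flush on the rail and its blade flush on the folio's slanted edge; while it sits there, press its lock lever fully down. Then take the locked bevel to the jig on the right and, with its stock flush on the jig's rail, push it into the corner until it is just as firmly home, the blade having swung the steel stop out to the same angle; let go and leave the bevel lying there. Move the stop only with the bevel, never with the robot itself, keep the bevel's push on folio, stop and rails well under 25 N, and leave the caliper and the notebook alone.

Things in the scene. Friction and masses are not known exactly. Their poses are not given: they have to be found in the camera images.
- bevel_grip (a point): Centre of the loose bevel gauge's black grip block (44 long, 20 wide, top 60 mm above the bench; this point 42 mm). x: along the stock, from blade pivot to grip; y: across, to the side where the blade stands out; z up. The black stock is 20 mm wide, 24 high, from x = -105 (round nose) to +25 mm; its working face is at y = -10 mm. About 0.5 kg. Grip it across the 20 mm, fingertips above the 14 mm high rails.
- bevel_pivot (a point): The bevel's blade pivot: at x = -95 mm from the grip centre, on the stock's centre line, 30 mm above the underside. Axes as the grip's. The lock lever stands between it and the grip, rising to 80 mm while unlocked; a round clamp disc of 24 mm radius lies over the pivot, 38 to 41 mm up. When home, the disc overhangs the folio's top edge: draw the bevel back along the rail by some 40 mm before lifting it.
- blade_edge (a point): On the working edge of the bevel's steel blade, 50 mm out from the pivot. x: from pivot to tip; y: out of the working edge. Blade 24 mm wide, 90 long from the pivot, round heel of 12 mm radius about the pivot, 24.5 to 35 mm above the bench. Starts 78 to 90 degrees to the stock, wider than the folio's angle. Unlocked it yields to a push at its tip (0.12 N m); locked it holds well over the stop's friction.
- lock (a joint): Bevel's lock lever: 0 = up, unlocked (0.7 rad above level, as it starts); 0.7 = fully down, locked (above 0.62 counts). Its axis lies across the stock, 18 mm from the pivot towards the grip, 48.5 mm above the bench. Past 0.56 it snaps over centre and stays down; pressing the pad takes up to about 15 N.
- lock_pad (a point): Middle of the upper face of the lever's black 20 x 20 mm pad, 38 mm from the lever's axis, over the stock between pivot and grip. In an arc it goes down from 76 to 52.5 mm above the bench and 11 mm towards the grip; down, it is 56 mm from the pivot, 39 mm from the grip centre.
- master_rail: Left aluminium rail, bolted down, 14 mm high, 18 wide. Origin at bench level on its working face, at the corner. x: along the face, away from the corner (the stock lies there, grip to +x); y: out of the face, towards the robot. Face from x = -70 to +220 mm. When the bevel is home its pivot is at y = 10, x = 16 to 24 mm. Pushing the bevel along -x with the stock on the face sets the blade.
- folio_edge (a point): Middle of the straight upright edge of the fixed leather folio, 18 mm above the bench; folio 36 mm high. The edge runs from 62 mm behind to 55 mm ahead of this point along x. x: along the edge, away from the rail; y: into the folio (the bevel goes on the -y side). It stands 52 to 68 degrees to the left rail: the angle to copy.
- jig_rail: Right rail, the jig's: same size and axes as the left rail and parallel to it; its corner is with the swinging stop. The bevel's home here: pivot at y = 10 mm, x about 20 mm at any angle, pushed along -x. Sliding the bevel over the bench and rail itself drags with 3 to 6 N, which comes on top of the push on folio or stop.
- stop_edge (a point): Middle of the working edge of the jig's swinging steel stop (bar 117 x 20 mm, 36 high), 18 mm above the bench; axes as the folio edge's. It turns about an upright pin at x = 0, y = 20 mm of the right rail. Starts 28 to 42 degrees to the rail; held by 0.12 N m of friction (about 1.2 N at its end), stays where left. When the locked blade's heel and tip both bear on it, the push rises sharply: home.
- caliper: Digital caliper lying on the bench, 190 mm long, 14 mm high; leave alone. Origin under its middle.
- notebook: Leather notebook, 150 x 95 x 20 mm; leave alone. Origin under its middle.
Things that resemble listed ones, but are neither listed nor needed, are in the scene too. There is more than one size of the part that bears bevel_grip; the job needs the larger.

How it is judged:
By the outcome, as a careful person would: the job done as asked, in the order asked, and still so for the second after the job is handed in, with the robot touching nothing.
It also fails if it takes over 72 s, if anything falls off the work surface, if the arm or the gripper's body presses on something with over 40 N, if the wrist force passes 120 N, or if a joint passes its speed limit or range.

## Robot

A 6-joint arm with a two-finger parallel gripper is mounted at the origin on the work surface. World frame = base frame: x ahead of the robot, y to its left, z up, the work surface at z = 0. Lengths are in mm, angles in rad, forces in N, time in s.
With the tool pointing down it reaches from about 350 to 875 mm from the base axis. Payload 15.5 kg.
Tool frame: the origin (TCP) lies between the finger pads; the fingertips stand 19 mm ahead of it and the grasp point (between the pads) is the TCP; z points along the fingers, y is the line along which they close (so a half turn about z gives the same grasp; the last joint's range is limited). The gripper opens to 85 mm and grips with 20 to 120 N. Pads are 22 mm wide; open, the fingers measure 114 mm over their backs; the gripper's body (76 mm by 85 mm) begins 54 mm behind the grasp point. The pads swing forward as they close: fully open they stand 13 mm farther back than shut.
Start: joints at [-1.216, 0.494, 1.345, -0, 1.302, -0.096], TCP at [272.305, -562.563, 250.277] pointing down, gripper open.
Joint ranges: [-2.91, 2.91], [-0.82, 2.16], [0.22, 2.67], [-1.22, 4.37], [0.12, 2.79], [-3.08, 3.08]. Speed limits (rad/s): [1.89, 1.89, 2.57, 3.01, 3.01, 3.01].

## Interface

Orientations are given as a 3x3 rotation matrix whose columns are the frame's x, y, z axes.
In Python, from bench import telemetry, optics, robot gives the robot as it stands.
- The arm moves only by the tool play_rows, never from a script. Its argument "motion" is a list of rows, each a list of 3 entries, a list of its own where there are three numbers: the turn, a rotation vector about the world's x, y, z in degrees, then the shift along the world's x, y, z in m, then the closure, from 0 (fully open) to 1 (shut). In form: [[[wx, wy, wz], [x, y, z], gripper], ...]. A call has 1 to 20 rows; each row shifts and turns the commanded pose from where the row before left it; what a row does not reach is not made up. A row lasts 1/12 s, in which the tool goes at most 41.7 mm and 7.16 degrees, less where a joint would pass 70% of its speed; a pose out of reach is approached as far as the arm can. A call is refused whole if a number of a shift passes 0.0417 or a number of a turn 7.16, either way. A call with a gripper value outside its range is refused whole. The fingers move at their own pace and stop on an object; the grip force is fixed at half the most. Time passes only in rows, so rows that do not move let the fingers close. It gives the time, the measured TCP pose, the force, the opening and the grip force at its end, in the units of the state.
- telemetry.observe(): the state, without advancing time (a new reading comes with each control period).
- optics.get_image(name): name is "scene" or "top"; returns a dict with "color" (400x640x3 uint8, red, green, blue), "fx", "fy", "cx", "cy" (pixels), "extrinsics" (4x4, takes a point from camera to world coordinates). Camera axes: x right, y up, looking along -z (the intrinsics and any distortion apply to the point x, -y, -z); pixel columns grow to the right and rows downward; lengths in mm; the calibration is good to about 2 mm. A picture is of the moment at which its call begins. There is no depth.
- robot.finish_job(): hands the job in; it is judged then, once.
Trained networks look in a picture, given as the dict that the camera call returned (one of the last four; its "shot" number tells which), for a name from the list of things; names that differ only in an ending like _2 or _b are one class to them, and where a whole thing is asked for, a point or a joint stands for the part that bears it (a point fixed in the world has none). Each returns a list of dicts, best first, with "conf" (0 to 1); they miss things now and then, are a little off and sometimes report something else, mostly with a low value. They report only what shows in the picture. A call takes as long as a camera call. They do not tell look-alikes from the thing itself.
- optics.search_frame(picture, query): "bbox" ([left, top, width, height] in pixels, round what is visible of it).
- optics.silhouettes(picture, query): "pixels" (400x640 bool, what is visible of it) and "bbox" ([left, top, width, height] in pixels, round what is visible of it).
The state is a dict: "clock": time; "joint_pos": joint angles; "qd": joint speeds; "effort": joint torques, N m; "eef_pos": TCP position; "ee_rot": TCP orientation; "force": force on the tool from outside, world axes, zero at the start; "torque": the same for the moment, N m; "finger_gap": finger opening in mm; "finger_force": force on a finger pad.
Only numpy, scipy, OpenCV 4.12 (cv2) and the standard library are available. Lean on these libraries where they do the work, as an engineer would, in place of code of your own. Each camera call takes 0.05 s, during which the arm holds its last target. There are 200 camera calls.

## Working session

There is one attempt and no reset: what is moved stays moved. The work goes in short steps, Python scripts to look and compute and a tool call to move; the robot and the scene stay as the last step left them, time stands still between calls to the robot, and variables do not carry over. Pictures are saved under pics/ and viewed, at most 10 in all, crops included, and the job is handed in when it is done.

Besides the shell and the picture viewer there is one more tool, called after "Request:" as name(argument=value, ...) on one line, values as JSON. play_rows: Moves the arm, as the interface text tells. Its arguments: {"type":"object","properties":{"motion":{"type":"array"}},"required":["motion"]}

```bash
ls; mkdir -p pics
cat > h.py <<'E'
from bench import telemetry, optics, robot
import numpy as np, cv2
def shot(name):
    p=optics.get_image(name); return p
def ray(p,u,v):
    E=np.array(p["extrinsics"]); d=np.array([(u-p["cx"])/p["fx"],-(v-p["cy"])/p["fy"],-1.0])
    return E[:3,3],E[:3,:3]@d
def toworld(p,u,v,z):
    o,d=ray(p,u,v); return (o+d*(z-o[2])/d[2])
def topix(p,P):
    E=np.array(p["extrinsics"]); c=E[:3,:3].T@(np.array(P)-E[:3,3])
    return np.array([p["cx"]+p["fx"]*c[0]/-c[2], p["cy"]-p["fy"]*c[1]/-c[2]])
def save(p,f,crop=None,s=1):
    im=p["color"][:,:,::-1]
    if crop: l,t,w,h=crop; im=im[t:t+h,l:l+w]
    cv2.imwrite("pics/"+f,cv2.resize(im,None,fx=s,fy=s,interpolation=cv2.INTER_CUBIC))
E
python3 - <<'E'
from h import *
np.set_printoptions(precision=1,suppress=True)
a=shot("top");b=shot("scene");save(a,"top.png");save(b,"scene.png")
print({k:v for k,v in a.items() if k!="color"})
print({k:v for k,v in b.items() if k!="color"})
s=telemetry.observe();print(s)
for n in "bevel_grip lock_pad blade_edge master_rail jig_rail folio_edge stop_edge caliper notebook".split():
  for p,t in((a,'top'),(b,'scene')):
    print(n,t,[(d["conf"],d["bbox"]) for d in optics.search_frame(p,n)])
E
```

```text
pics
{'fx': 363.2209880869628, 'fy': 363.2209880869628, 'cx': 319.59920389780893, 'cy': 198.96536184546437, 'extrinsics': array([[   0. ,    1. ,   -0.1,  387.4],
       [  -1. ,    0. ,    0. ,   54.4],
       [   0. ,    0.1,    1. , 1102.3],
       [   0. ,    0. ,    0. ,    1. ]]), 'shot': 1}
{'fx': 445.66631331306485, 'fy': 445.66631331306485, 'cx': 320.6883988395163, 'cy': 194.93458046063046, 'extrinsics': array([[   0.5,   -0.5,    0.7, 1442.6],
       [   0.9,    0.3,   -0.4, -444.2],
       [  -0. ,    0.8,    0.6,  877.1],
       [   0. ,    0. ,    0. ,    1. ]]), 'shot': 2}
{'clock': 0.1, 'joint_pos': array([-1.2,  0.5,  1.3,  0. ,  1.3, -0.1]), 'qd': array([ 0., -0., -0., -0., -0., -0.]), 'effort': array([  0. , -88.4, -38.5,  -0. ,   0. ,  -0. ]), 'eef_pos': array([ 272.2, -562.3,  249.8]), 'ee_rot': array([[ 0.9,  0.4, -0. ],
       [ 0.4, -0.9,  0. ],
       [ 0. , -0. , -1. ]]), 'force': array([ 0.4,  0.3, -0.4]), 'torque': array([-0. , -0. , -0.1]), 'finger_force': 0.0, 'finger_gap': 85.35815339607394}
bevel_grip top [(0.7, [255.6, 240.4, 28.0, 39.9]), (0.59, [278.
[... 181 characters left out ...]
[]
blade_edge top [(0.77, [308.4, 200.9, 16.6, 39.7]), (0.73, [254.0, 239.9, 28.3, 21.6])]
blade_edge scene []
master_rail top [(0.66, [242.1, 134.1, 96.8, 11.2])]
master_rail scene [(0.92, [323.9, 219.6, 84.7, 39.4])]
jig_rail top [(0.62, [361.6, 132.6, 94.3, 33.0])]
jig_rail scene [(0.73, [194.6, 257.3, 108.0, 57.6])]
folio_edge top [(0.8, [294.9, 146.0, 37.9, 40.4])]
folio_edge scene [(0.66, [323.1, 207.1, 26.5, 35.9])]
stop_edge top []
stop_edge scene [(0.82, [212.9, 258.5, 36.1, 38.5]), (0.38, [196.5, 257.8, 109.4, 58.5])]
caliper top [(0.79, [379.8, 233.5, 64.0, 34.8])]
caliper scene [(0.6, [177.5, 207.6, 67.5, 17.4])]
notebook top []
notebook scene [(0.82, [383.9, 154.0, 50.9, 36.7])]
```

Run:
```python
import cv2
im=cv2.imread("pics/top.png")[115:295,200:480]
cv2.imwrite("pics/topc.png",cv2.resize(im,(784,504),interpolation=cv2.INTER_CUBIC))
im=cv2.imread("pics/scene.png")[140:330,170:440]
cv2.imwrite("pics/scc.png",cv2.resize(im,(783,551),interpolation=cv2.INTER_CUBIC))
```

```text
(no output)
```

View pics/topc.png

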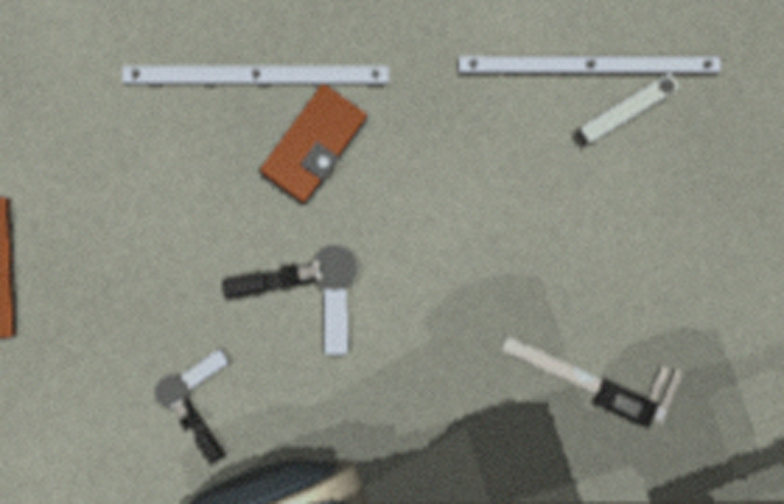

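View pics/scc.png

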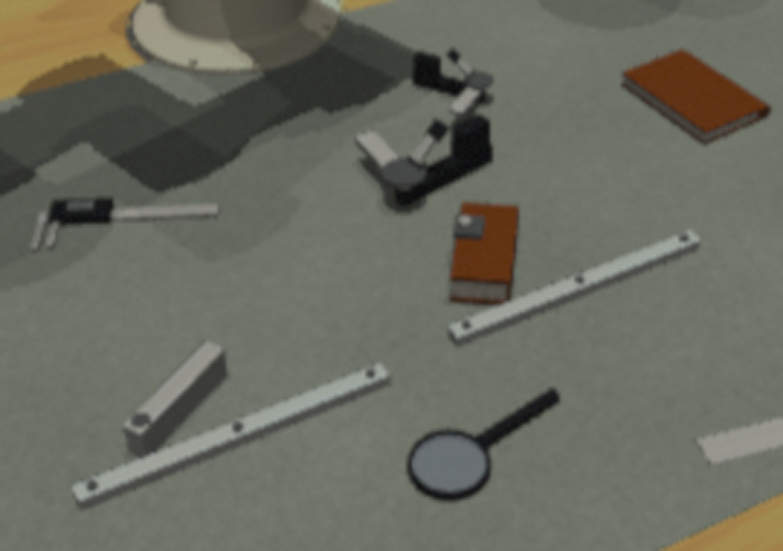

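The larger bevel has its disc at top-image px (320,210) and grip at (285,217). It fits the description: it is bigger than its look-alike at (268,255), and its blade stands toward the robot. The left rail is at crop (122–388, 75), with the folio's slanted edge running from crop (325,85) to (262,172). The jig rail is at (458–720, 65), with the stop pinned at (668,85). Next I'll fit models to the silhouettes.

```bash
cat > fit.py <<'E'
from h import *
from scipy.optimize import minimize
S=4
def hullmask(p,parts,roi):
    l,t,w,h=roi; m=np.zeros((h*S,w*S),np.uint8)
    for P in parts:
        q=np.array([(topix(p,x)-[l-.5,t-.5])*S for x in P]).astype(np.float32)
        cv2.fillConvexPoly(m,cv2.convexHull(q).astype(np.int32),1)
    return cv2.resize(m.astype(np.float32),(w,h),interpolation=cv2.INTER_AREA)
def box(x0,x1,y0,y1,z0,z1): return np.array([[x,y,z] for x in(x0,x1) for y in(y0,y1) for z in(z0,z1)],float)
def rot(P,th,o):
    c,s=np.cos(th),np.sin(th); Q=P.copy(); Q[:,0]=o[0]+c*P[:,0]-s*P[:,1]; Q[:,1]=o[1]+s*P[:,0]+c*P[:,1]; return Q
def cyl(x,y,r,z0,z1): return np.array([[x+r*np.cos(a),y+r*np.sin(a),z] for a in np.linspace(0,6.28,25) for z in(z0,z1)])
def rail(v): return [rot(box(-70,220,-18,0,0,14),v[2],v)]
def bevel(v,lock=0.0,dz=0):   # v: grip x,y,th, blade angle (deg from stock)
    a=.7-lock; c,s=np.cos(a),np.sin(a)
    L=[[-77+d*c-n*s, w, 48.5+d*s+n*c] for d,n,ww in((0,0,4),(28,0,4)) for w in(-ww,ww)]
    K=[[-77+d*c-n*s, w, 48.5+d*s+n*c] for d in(28,48) for n in(-4,4) for w in(-10,10)]
    bl=rot(np.vstack([box(0,90,-12,12,24.5,35),cyl(0,0,12,24.5,35)]),np.radians(v[3]),[-95,0])
    parts=[box(-95,25,-10,10,0,24),cyl(-95,0,10,0,24),box(-22,22,-10,10,0,60),cyl(-95,0,24,38,41),bl,np.array(L),np.array(K)]
    return [rot(P+[0,0,dz],v[2],v[:2]) for P in parts]
def fit(model,v0,obs,scale):
    rs=[]
    for p,m in obs:
        ys,xs=np.where(m); l,t=xs.min()-8,ys.min()-8; rs.append((l,t,xs.max()-l+9,ys.max()-t+9))
    def f(u):
        v=np.array(v0)+u*scale; e=0
        for (p,m),r in zip(obs,rs):
            a=m[r[1]:r[1]+r[3],r[0]:r[0]+r[2]].astype(np.float32); b=hullmask(p,model(v),r); b=b[:a.shape[0],:a.shape[1]]
            e+=np.abs(a-b).sum()/a.sum()
        return e
    n=len(v0); best=None
    for k in(2,1):
        s=np.vstack([np.zeros(n),np.eye(n)*k]) if best is None else best.x+np.vstack([np.zeros(n),-np.eye(n)*k])
        best=minimize(f,s[0],method="Nelder-Mead",options=dict(initial_simplex=s,maxiter=250,xatol=.02,fatol=1e-4))
    return np.array(v0)+best.x*scale,best.fun
E
python3 - <<'E'
from fit import *
np.set_printoptions(precision=2,suppress=True)
a=shot("top");b=shot("scene")
def sil(p,n,u):
    for d in optics.silhouettes(p,n):
        l,t,w,h=d["bbox"]
        if l-3<=u[0]<=l+w+3 and t-3<=u[1]<=t+h+3: print(n,d["conf"],d["bbox"],d["pixels"].sum()); return d["pixels"]
    print(n,"none",u)
W=lambda u,v,z: toworld(a,200+u/2.8,115+v/2.8,z)
ml=W(324,80,14); jr=W(458,72,14); 
gp=W(235,285,60); pv=W(336,266,41)
print(ml,jr,gp,pv, "stop pin",W(668,85,36),"stop end",W(583,138,36),"folio",W(325,85,36),W(262,172,36))
print("caliper",W(509,345,14),W(640,400,14))
r0=[ml[0],ml[1],np.pi/2]
j0=[jr[0],jr[1]-220,np.pi/2]
d=gp-pv; th=np.arctan2(d[1],d[0]); g=pv[:2]+95*np.array([np.cos(th),np.sin(th)])
def go(name,model,v0,sc,P):
    for set_ in((a,),(a,b),(b,)):
        obs=[]
        for p in set_:
            m=sil(p,name,topix(p,P)) 
            if m is not None: obs.append((p,m))
        if obs: print(name,len(set_),*fit(model,v0,obs,np.array(sc)))
go("master_rail",rail,r0,[5,5,.02],ml)
go("jig_rail",rail,j0,[5,5,.02],jr)
go("bevel_grip",bevel,[*g,th,88],[5,5,.05,4],pv)
for n,P in(("folio_edge",W(300,140,36)),("stop_edge",W(620,112,36))):
  m=sil(a,n,topix(a,P))
  if m is not None: print(n,[W(*((q-[200,115])*2.8),36)[:2] for q in cv2.boxPoints(cv2.minAreaRect(np.argwhere(m)[:,::-1].astype(np.float32)))])
E
```

```text
[652.1   38.74  14.  ] [ 666.18 -107.56   14.  ] [424.73 124.21  60.  ] [448.28  20.95  41.  ] stop pin [ 654.38 -331.8    36.  ] stop end [ 593.43 -239.8    36.  ] folio [641.36  37.84  36.  ] [545.62 101.69  36.  ]
caliper [ 370.65 -167.44   14.  ] [ 315.93 -309.12   14.  ]
master_rail 0.56 [241.8, 137.8, 95.8, 9.7] 636
master_rail 1 [652.67  38.43   1.61] 0.053066037595272064
master_rail 0.56 [241.8, 137.8, 95.8, 9.7] 636
master_rail 0.85 [326.1, 219.8, 84.6, 39.7] 724
master_rail 2 [652.61  40.11   1.61] 0.21555648744106293
master_rail 0.85 [326.1, 219.8, 84.6, 39.7] 724
master_rail 1 [650.    40.56   1.6 ] 0.08209599554538727
jig_rail 0.7 [361.0, 132.2, 94.5, 36.3] 831
jig_rail 1 [ 676.61 -327.24    1.6 ] 0.45239168405532837
jig_rail 0.7 [361.0, 132.2, 94.5, 36.3] 831
jig_rail none [300.07 263.93]
jig_rail 2 [ 676.61 -327.24    1.6 ] 0.45239168405532837
jig_rail none [300.07 263.93]
bevel_grip 0.58 [280.0, 202.1, 48.3, 38.3] 738
bevel_grip 1 [429.08 117.06   1.79  80.38] 0.11288956552743912
bevel_grip 0.58 [280.0, 202.1, 48.3, 38.3] 738
bevel_grip 0.64 [294.2, 180.0, 43.8, 29.9] 847
bevel_grip 2 [427.65 115.88   1.8   78.89] 0.23890602588653564
bevel_grip 0.64 [294.2, 180.0, 43.8, 29.9] 847
bevel_grip 1 [426.88 115.77   1.79  78.29] 0.1213105097413063
folio_edge 0.76 [296.6, 147.6, 35.1, 38.5] 828
folio_edge [array([548.  , 108.85]), array([648.01,  43.17]), array([612.14,  -9.8 ]), array([512.63,  56.31])]
stop_edge 0.61 [406.4, 139.7, 36.7, 27.7] 256
stop_edge [array([ 600.95, -227.52]), array([ 671.08, -332.2 ]), array([ 654.09, -343.04]), array([ 584.17, -238.37])]
```

Request:
play_rows(motion=[[[0,0,3.95],[0.0078,0.0339,-0.003],0],[[0,0,3.95],[0.0078,0.0339,-0.003],0],[[0,0,3.95],[0.0078,0.0339,-0.003],0],[[0,0,3.95],[0.0078,0.0339,-0.003],0],[[0,0,3.95],[0.0078,0.0339,-0.003],0],[[0,0,3.95],[0.0078,0.0339,-0.003],0],[[0,0,3.95],[0.0078,0.0339,-0.003],0],[[0,0,3.95],[0.0078,0.0339,-0.003],0],[[0,0,3.95],[0.0078,0.0339,-0.003],0],[[0,0,3.95],[0.0078,0.0339,-0.003],0],[[0,0,3.95],[0.0078,0.0339,-0.003],0],[[0,0,3.95],[0.0078,0.0339,-0.003],0],[[0,0,3.95],[0.0078,0.0339,-0.003],0],[[0,0,3.95],[0.0078,0.0339,-0.003],0],[[0,0,3.95],[0.0078,0.0339,-0.003],0],[[0,0,3.95],[0.0078,0.0339,-0.003],0],[[0,0,3.95],[0.0078,0.0339,-0.003],0],[[0,0,3.95],[0.0078,0.0339,-0.003],0],[[0,0,3.95],[0.0078,0.0339,-0.003],0],[[0,0,3.95],[0.0078,0.0339,-0.003],0]])

```text
clock: 3.47
eef_pos: [428.5, 117.3, 190.3]
ee_rot: [[-0.259, 0.966, 0.001], [0.966, 0.259, 0.0], [-0.0, 0.001, -1.0]]
force: [1.6, -1.5, -0.6]
finger_gap: 85.5
finger_force: 0.0
```

Request:
play_rows(motion=[[[0,0,-2.2],[0,-0.001,-0.03],0],[[0,0,0],[0,0,-0.03],0],[[0,0,0],[0,0,-0.03],0],[[0,0,0],[0,0,-0.03],0],[[0,0,0],[0,0,-0.02],0],[[0,0,0],[0,0,-0.008],0],[[0,0,0],[0,0,0],0.5],[[0,0,0],[0,0,0],1],[[0,0,0],[0,0,0],1],[[0,0,0],[0,0,0],1],[[0,0,0],[0,0,0],1],[[0,0,0],[0,0,0],1],[[0,0,0],[0,0,0],1],[[0,0,0],[0,0,0],1]])

```text
clock: 4.63
eef_pos: [429.0, 114.5, 43.2]
ee_rot: [[-0.219, 0.976, 0.002], [0.976, 0.219, 0.0], [-0.0, 0.002, -1.0]]
force: [-0.9, -0.3, 14.1]
finger_gap: 19.5
finger_force: 57.9
```

Request:
play_rows(motion=[[[0,0,0],[0,0,0.01],1],[[0,0,0],[0,0,0.015],1],[[0,0,0],[0,0,0.01],1],[[0,0,-2],[0,0.018,0],1],[[0,0,-2],[0,0.025,0],1],[[0,0,-2],[0,0.03,0],1],[[0,0,-2],[0,0.03,0],1],[[0,0,-2.7],[0,0.026,0],1],[[0,0,0],[0.015,0,0],1],[[0,0,0],[0.025,0,0],1],[[0,0,0],[0.03,0,0],1],[[0,0,0],[0.03,0,0],1],[[0,0,0],[0.03,0,0],1],[[0,0,0],[0.03,0,0],1],[[0,0,0],[0.02,0,0],1],[[0,0,0],[0.01,0,0],1],[[0,0,0],[0,0,0],1]])

```text
clock: 6.05
eef_pos: [620.4, 243.1, 77.3]
ee_rot: [[-0.033, 0.999, 0.002], [0.999, 0.033, 0.0], [0.0, 0.002, -1.0]]
force: [-0.2, -0.4, -4.8]
finger_gap: 19.4
finger_force: 59.7
```

Run:
```python
from h import *
a=shot("top");b=shot("scene")
import cv2
A=cv2.resize(a["color"][120:220,215:345,::-1],(780,600),interpolation=cv2.INTER_CUBIC)
cv2.imwrite("pics/t2.png",A)
s=telemetry.observe();print(s["eef_pos"],s["force"],s["torque"])
```

```text
[617.60974018 243.2490392   77.04036897] [ 0.30437209  0.16706294 -4.74931055] [ 0.16970587  0.04154892 -0.04299301]
```

View pics/t2.png

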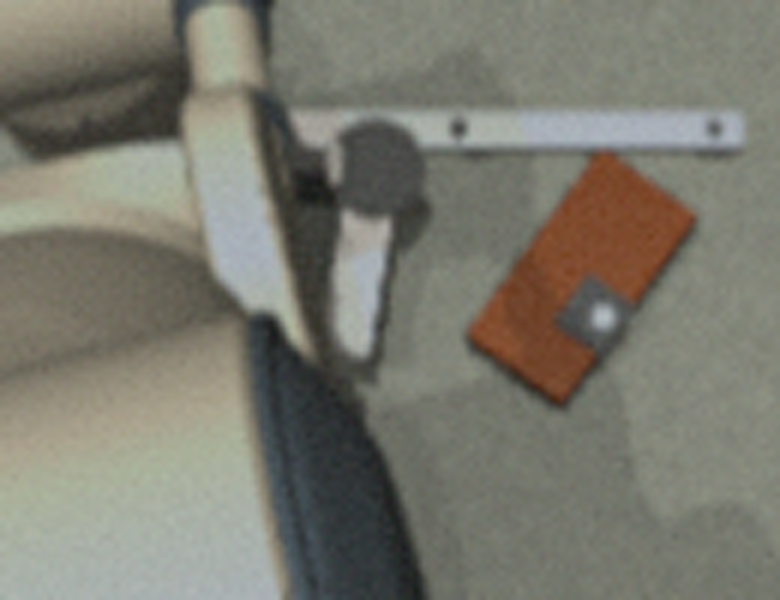

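The picture shows the bevel held level, its disc at crop (375,168) and its blade clear to the left of the folio, whose tip is at (470,340). Lowering now.

Request:
play_rows(motion=[[[0,0,0],[0,0,-0.015],1],[[0,0,0],[0,0,-0.012],1],[[0,0,0],[0,0,-0.005],1],[[0,0,0],[0,0,-0.0015],1],[[0,0,0],[0,0,0],1],[[0,0,0],[0,0,0],1]])

```text
clock: 6.65
eef_pos: [617.8, 243.5, 43.7]
ee_rot: [[-0.034, 0.999, -0.001], [0.999, 0.034, -0.0], [-0.0, -0.001, -1.0]]
force: [-0.9, 1.1, -5.4]
finger_gap: 19.7
finger_force: 60.1
```

Request:
play_rows(motion=[[[0,0,0],[0,0,-0.0006],1],[[0,0,0],[0.003,0,0],1],[[0,0,0],[0.003,0,0],1],[[0,0,0],[0.003,0,0],1],[[0,0,0],[0.003,0,0],1],[[0,0,0],[0,0,0],1],[[0,0,0],[0,0,0],1]])

```text
clock: 7.23
eef_pos: [630.7, 243.4, 43.2]
ee_rot: [[-0.034, 0.999, 0.0], [0.999, 0.034, 0.0], [0.0, 0.0, -1.0]]
force: [0.9, 0.0, -4.2]
finger_gap: 19.2
finger_force: 60.3
```

Request:
play_rows(motion=[[[0,0,0],[0.001,0,0],1],[[0,0,0],[0.001,0,0],1],[[0,0,0],[0,0,0],1]])

```text
clock: 7.48
eef_pos: [632.4, 243.4, 43.2]
ee_rot: [[-0.034, 0.999, -0.0], [0.999, 0.034, 0.0], [0.0, -0.0, -1.0]]
force: [-1.1, 0.2, -3.6]
finger_gap: 19.3
finger_force: 60.4
```

Request:
play_rows(motion=[[[0,0,0],[0.001,0,0],1],[[0,0,0],[0,0,0],1],[[0,0,0],[0.001,0,0],1],[[0,0,0],[0,0,0],1]])

```text
clock: 7.82
eef_pos: [634.5, 243.5, 43.2]
ee_rot: [[-0.034, 0.999, 0.0], [0.999, 0.034, 0.0], [0.0, 0.0, -1.0]]
force: [-0.7, 0.1, -3.8]
finger_gap: 19.1
finger_force: 60.3
```

Request:
play_rows(motion=[[[0,0,0],[0.001,0,0],1],[[0,0,0],[0,0,0],1]])

```text
clock: 7.98
eef_pos: [635.5, 243.4, 43.2]
ee_rot: [[-0.034, 0.999, 0.0], [0.999, 0.034, 0.0], [0.0, 0.0, -1.0]]
force: [-0.1, 0.5, -3.0]
finger_gap: 19.3
finger_force: 60.3
```

Request:
play_rows(motion=[[[0,0,0],[0.001,0,0],1],[[0,0,0],[0,0,0],1],[[0,0,0],[0.001,0,0],1],[[0,0,0],[0,0,0],1]])

```text
clock: 8.32
eef_pos: [635.8, 243.4, 43.2]
ee_rot: [[-0.034, 0.999, -0.003], [0.999, 0.034, -0.0], [-0.0, -0.003, -1.0]]
force: [-10.9, -0.4, 5.6]
finger_gap: 19.3
finger_force: 61.6
```

Run:
```python
from h import *
s=telemetry.observe();print(s["eef_pos"],s["force"],s["torque"])
```

```text
[635.82346524 243.42339486  43.18469577] [-10.89623999  -0.40920836   5.61407365] [ 0.09268575  1.97750483 -0.10143688]
```

Request:
play_rows(motion=[[[0,0,0],[-0.001,0,0],1],[[0,0,0],[0.0001,-0.004,0],1],[[0,0,0],[0.0002,-0.006,0],1],[[0,0,0],[0.0002,-0.006,0],1],[[0,0,0],[0.0002,-0.006,0],1]])

```text
clock: 8.73
eef_pos: [636.5, 221.9, 43.2]
ee_rot: [[-0.034, 0.999, -0.001], [0.999, 0.034, 0.001], [0.001, -0.001, -1.0]]
force: [-5.8, 6.9, -0.4]
finger_gap: 19.4
finger_force: 60.9
```

Request:
play_rows(motion=[[[0,0,0],[0.0002,-0.006,0],1],[[0,0,0],[0.0002,-0.006,0],1]])

```text
clock: 8.9
eef_pos: [636.9, 209.8, 43.2]
ee_rot: [[-0.034, 0.999, -0.001], [0.999, 0.034, 0.001], [0.001, -0.001, -1.0]]
force: [-4.8, 6.3, 0.1]
finger_gap: 19.2
finger_force: 60.9
```

Request:
play_rows(motion=[[[0,0,0],[0.0002,-0.006,0],1],[[0,0,0],[0.0002,-0.006,0],1],[[0,0,0],[0.0002,-0.006,0],1],[[0,0,0],[0.0002,-0.006,0],1],[[0,0,0],[0.0002,-0.006,0],1],[[0,0,0],[0.0002,-0.006,0],1]])

```text
clock: 9.4
eef_pos: [638.1, 173.9, 43.2]
ee_rot: [[-0.034, 0.999, -0.001], [0.999, 0.034, 0.001], [0.001, -0.001, -1.0]]
force: [-5.4, 7.4, -0.4]
finger_gap: 19.0
finger_force: 60.9
```

Request:
play_rows(motion=[[[0,0,0],[0.0001,-0.003,0],1],[[0,0,0],[0.0001,-0.003,0],1],[[0,0,0],[0.0001,-0.003,0],1]])

```text
clock: 9.65
eef_pos: [638.4, 164.9, 43.2]
ee_rot: [[-0.034, 0.999, -0.001], [0.999, 0.034, 0.001], [0.001, -0.001, -1.0]]
force: [-6.0, 8.1, 0.1]
finger_gap: 19.1
finger_force: 60.8
```

Blade is swinging as expected. I'll take smaller steps.

Request:
play_rows(motion=[[[0,0,0],[0,-0.002,0],1],[[0,0,0],[0.0001,-0.002,0],1]])

```text
clock: 9.82
eef_pos: [638.5, 161.0, 43.2]
ee_rot: [[-0.034, 0.999, -0.001], [0.999, 0.034, 0.001], [0.001, -0.001, -1.0]]
force: [-5.3, 8.1, 0.3]
finger_gap: 19.1
finger_force: 60.8
```

Request:
play_rows(motion=[[[0,0,0],[0,-0.001,0],1],[[0,0,0],[0,-0.001,0],1]])

```text
clock: 9.98
eef_pos: [638.6, 159.0, 43.2]
ee_rot: [[-0.034, 0.999, -0.001], [0.999, 0.034, 0.001], [0.001, -0.001, -1.0]]
force: [-4.3, 8.0, -0.4]
finger_gap: 19.4
finger_force: 60.8
```

Request:
play_rows(motion=[[[0,0,0],[0,-0.001,0],1],[[0,0,0],[0,-0.001,0],1]])

```text
clock: 10.15
eef_pos: [638.7, 157.0, 43.2]
ee_rot: [[-0.034, 0.999, -0.001], [0.999, 0.034, 0.001], [0.001, -0.0, -1.0]]
force: [-4.8, 6.4, -0.8]
finger_gap: 19.4
finger_force: 60.8
```

Request:
play_rows(motion=[[[0,0,0],[0,-0.001,0],1],[[0,0,0],[0,-0.0005,0],1]])

```text
clock: 10.32
eef_pos: [638.7, 155.4, 43.2]
ee_rot: [[-0.034, 0.999, -0.0], [0.999, 0.034, 0.001], [0.001, -0.0, -1.0]]
force: [-4.2, 6.5, -0.9]
finger_gap: 19.6
finger_force: 60.8
```

Request:
play_rows(motion=[[[0,0,0],[0,-0.001,0],1],[[0,0,0],[0,-0.0005,0],1]])

```text
clock: 10.48
eef_pos: [638.8, 153.9, 43.2]
ee_rot: [[-0.034, 0.999, -0.0], [0.999, 0.034, 0.001], [0.001, -0.0, -1.0]]
force: [-3.7, 5.7, -1.0]
finger_gap: 19.4
finger_force: 60.8
```

Request:
play_rows(motion=[[[0,0,0],[0.0002,-0.001,0],1],[[0,0,0],[0.0001,-0.0005,0],1]])

```text
clock: 10.65
eef_pos: [638.8, 153.3, 43.2]
ee_rot: [[-0.034, 0.999, -0.001], [0.999, 0.034, 0.002], [0.002, -0.001, -1.0]]
force: [-6.9, 19.9, 0.2]
finger_gap: 19.2
finger_force: 60.8
```

Request:
play_rows(motion=[[[0,0,0],[0.0001,-0.0007,0],1],[[0,0,0],[0,-0.0005,0],1]])

```text
clock: 10.82
eef_pos: [638.8, 153.1, 43.4]
ee_rot: [[-0.034, 0.999, -0.001], [0.999, 0.034, 0.003], [0.003, -0.001, -1.0]]
force: [-6.8, 26.5, 2.8]
finger_gap: 19.7
finger_force: 61.0
```

Request:
play_rows(motion=[[[0,0,0],[0.0001,-0.0007,0],1],[[0,0,0],[0,-0.0005,0],1]])

```text
clock: 10.98
eef_pos: [638.9, 152.9, 43.5]
ee_rot: [[-0.034, 0.999, -0.001], [0.999, 0.034, 0.004], [0.004, -0.0, -1.0]]
force: [-8.3, 36.0, 3.5]
finger_gap: 19.9
finger_force: 61.2
```

I sent those three steps as one batch, and the push overshot to about 36 N on the wrist, roughly 28 N on the folio after drag. I'm easing off now and will step one at a time from here.

Request:
play_rows(motion=[[[0,0,0],[0,0.001,0],1],[[0,0,0],[0,0.001,0],1],[[0,0,0],[0,0,0],1]])

```text
clock: 11.23
eef_pos: [638.8, 153.1, 43.3]
ee_rot: [[-0.034, 0.999, -0.001], [0.999, 0.034, 0.002], [0.002, -0.001, -1.0]]
force: [-7.0, 15.4, 1.7]
finger_gap: 19.4
finger_force: 61.3
```

Request:
play_rows(motion=[[[0,0,0],[0,0.0003,0],1],[[0,0,0],[0,0,0],1],[[0,0,0],[0,0,0],1],[[0,0,0],[0,0,0],1],[[0,0,0],[0,0,0],1],[[0,0,0],[0,0,0],1]])

```text
clock: 11.73
eef_pos: [638.8, 153.1, 43.3]
ee_rot: [[-0.034, 0.999, -0.001], [0.999, 0.034, 0.002], [0.002, -0.001, -1.0]]
force: [-6.4, 13.0, 2.1]
finger_gap: 19.5
finger_force: 61.2
```

Request:
play_rows(motion=[[[0,0,0],[0,0,0],0.6],[[0,0,0],[0,0,0],0.4],[[0,0,0],[0,0,0],0.3],[[0,0,0],[0,0,0],0.3],[[0,0,0],[0,0,0],0.3],[[0,0,0],[0,0,0.02],0.3],[[0,0,0],[0,0,0.03],0.3],[[0,0,0],[0,0,0.025],0.3],[[0,0,0],[0.0007,-0.02,0],1],[[0,0,0],[0.0007,-0.019,0],1],[[0,0,0],[0,0,0],1],[[0,0,0],[0,0,0],1],[[0,0,0],[0,0,0],1],[[0,0,0],[0,0,0],1]])

```text
clock: 12.9
eef_pos: [640.8, 113.4, 118.0]
ee_rot: [[-0.034, 0.999, -0.0], [0.999, 0.034, 0.0], [0.0, -0.0, -1.0]]
force: [-1.1, -0.0, -0.4]
finger_gap: 0.4
finger_force: 0.0
```

Run:
```python
from h import *
a=shot("top");b=shot("scene")
A=cv2.resize(a["color"][125:195,235:345,::-1],(780,496),interpolation=cv2.INTER_CUBIC)
B=cv2.resize(b["color"][150:260,300:420,::-1],(780,715),interpolation=cv2.INTER_CUBIC)
cv2.imwrite("pics/t3.png",cv2.resize(B,(650,596)))
s=telemetry.observe();print(s["eef_pos"],s["force"],s["torque"],s["finger_gap"])
```

```text
[640.79128419 113.42521388 117.97384412] [-0.8891032  -0.45641034 -0.35018959] [-0.04341697 -0.01022846 -0.06018199] 0.044707173119480734
```

View pics/t3.png

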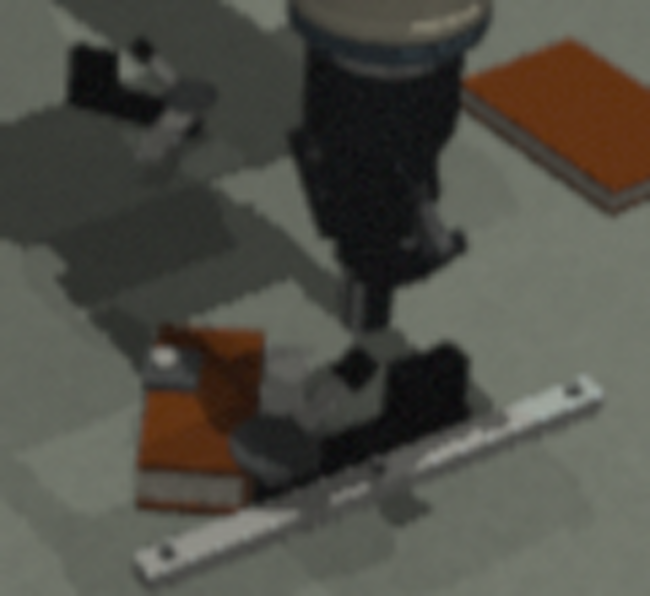

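The picture shows the bevel against rail and folio, with its disc overhanging the folio at (270,445). The closed fingers are right above the raised pad at (355,370). I'll press the lever now.

Request:
play_rows(motion=[[[0,0,0],[0,0,-0.015],1],[[0,0,0],[0,0,-0.004],1],[[0,0,0],[0,0,-0.004],1],[[0,0,0],[0,0,-0.004],1],[[0,0,0],[0,0,-0.004],1],[[0,0,0],[0,0,-0.004],1]])

```text
clock: 13.5
eef_pos: [641.4, 113.7, 83.6]
ee_rot: [[-0.034, 0.999, 0.001], [0.999, 0.034, 0.001], [0.001, 0.001, -1.0]]
force: [-0.1, 2.3, 6.0]
finger_gap: 0.2
finger_force: 2.7
```

Request:
play_rows(motion=[[[0,0,0],[0,0,-0.003],1],[[0,0,0],[0,0,-0.003],1],[[0,0,0],[0,0,-0.003],1],[[0,0,0],[0,0,-0.002],1]])

```text
clock: 13.83
eef_pos: [641.1, 113.7, 72.3]
ee_rot: [[-0.034, 0.999, 0.001], [0.999, 0.034, 0.001], [0.001, 0.001, -1.0]]
force: [0.7, 1.9, 1.9]
finger_gap: -0.1
finger_force: 1.3
```

Snapped over. One more small press to confirm it has bottomed out.

Request:
play_rows(motion=[[[0,0,0],[0,0,-0.001],1],[[0,0,0],[0,0,-0.001],1],[[0,0,0],[0,0,0],1]])

```text
clock: 14.08
eef_pos: [641.3, 113.6, 71.2]
ee_rot: [[-0.034, 0.999, 0.001], [0.999, 0.034, 0.001], [0.001, 0.001, -1.0]]
force: [-3.2, 4.0, 16.6]
finger_gap: -0.0
finger_force: 8.3
```

Request:
play_rows(motion=[[[0,0,0],[0,0,0.017],1],[[0,0,0],[0,0,0.03],1],[[0,0,0],[-0.0007,0.02,0],0.3],[[0,0,0],[-0.0012,0.02,0],0.3],[[0,0,0],[0,0,0],0.3],[[0,0,0],[0,0,0],0.3],[[0,0,0],[0,0,0],0.3]])

```text
clock: 14.67
eef_pos: [638.7, 152.7, 116.8]
ee_rot: [[-0.034, 0.999, -0.001], [0.999, 0.034, -0.0], [-0.0, -0.001, -1.0]]
force: [1.4, -0.1, -0.5]
finger_gap: 59.2
finger_force: 0.0
```

Run:
```python
from fit import *
np.set_printoptions(precision=2,suppress=True)
a=shot("top");b=shot("scene")
cv2.imwrite("pics/t4.png",cv2.resize(b["color"][190:250,320:400,::-1],(800,600),interpolation=cv2.INTER_CUBIC))
s=telemetry.observe();print(s["eef_pos"],s["force"],s["finger_gap"])
```

```text
[638.88 152.24 116.86] [-0.63  0.41  0.33] 60.07820372596968
```

View pics/t4.png

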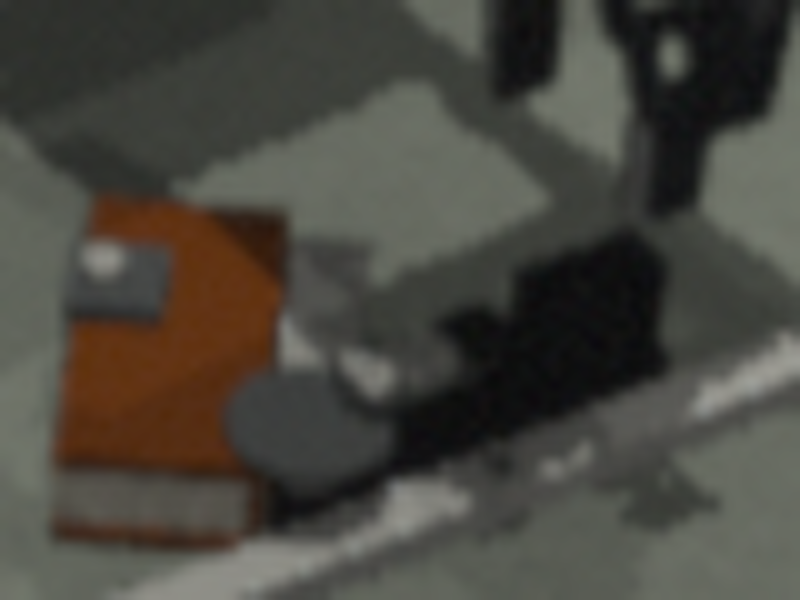

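The lever lies down, with its pad at (475,335). The blade lies along the folio edge and the stock on the rail. I'll regrasp it.

Request:
play_rows(motion=[[[0,0,0],[0,0.001,-0.03],0.3],[[0,0,0],[0,0,-0.03],0.3],[[0,0,0],[0,0,-0.013],0.3],[[0,0,0],[0,0,0],1],[[0,0,0],[0,0,0],1],[[0,0,0],[0,0,0],1],[[0,0,0],[0,0,0],1],[[0,0,0],[0,0,0],1],[[0,0,0],[0,0,0],1]])

```text
clock: 15.52
eef_pos: [639.1, 153.8, 45.8]
ee_rot: [[-0.034, 0.999, 0.001], [0.999, 0.034, 0.0], [0.0, 0.001, -1.0]]
force: [-5.6, -2.1, 7.0]
finger_gap: 19.1
finger_force: 60.0
```

Request:
play_rows(motion=[[[0,0,0],[-0.0005,0.004,0],1],[[0,0,0],[-0.0004,0.01,0],1],[[0,0,0],[-0.0004,0.012,0],1],[[0,0,0],[-0.0004,0.012,0],1],[[0,0,0],[-0.001,0.012,0],1],[[0,0,0],[0,0,0.01],1],[[0,0,0],[0,0,0.02],1],[[0,0,0],[0,0,0.03],1],[[0,0,0],[0,0,0.02],1],[[0,0,0],[0,0,0.01],1],[[0,0,0],[0,-0.02,0],1],[[0,0,0],[0,-0.035,0],1],[[0,0,0],[0,-0.04,0],1],[[0,0,0],[0,-0.04,0],1],[[0,0,0],[0,-0.04,0],1],[[0,0,0],[0,-0.04,0],1],[[0,0,0],[0,-0.04,0],1],[[0,0,0],[0,-0.04,0],1],[[0,0,0],[0,-0.02,0],1],[[0,0,0],[0,-0.005,0],1]])

```text
clock: 17.18
eef_pos: [635.9, -120.7, 134.4]
ee_rot: [[-0.03, 1.0, 0.0], [1.0, 0.03, -0.001], [-0.001, 0.0, -1.0]]
force: [-0.1, 0.5, -5.2]
finger_gap: 19.5
finger_force: 59.3
```

Run:
```python
from fit import *
np.set_printoptions(precision=2,suppress=True)
a=shot("top");b=shot("scene")
cv2.imwrite("pics/t5.png",cv2.resize(b["color"][190:325,185:365,::-1],(800,600),interpolation=cv2.INTER_CUBIC))
s=telemetry.observe();print(s["eef_pos"],s["force"],s["torque"],s["finger_gap"])
```

```text
[ 635.95 -117.72  134.22] [ 0.41  1.49 -4.93] [0.16 0.01 0.04] 19.154661875130586
```

View pics/t5.png

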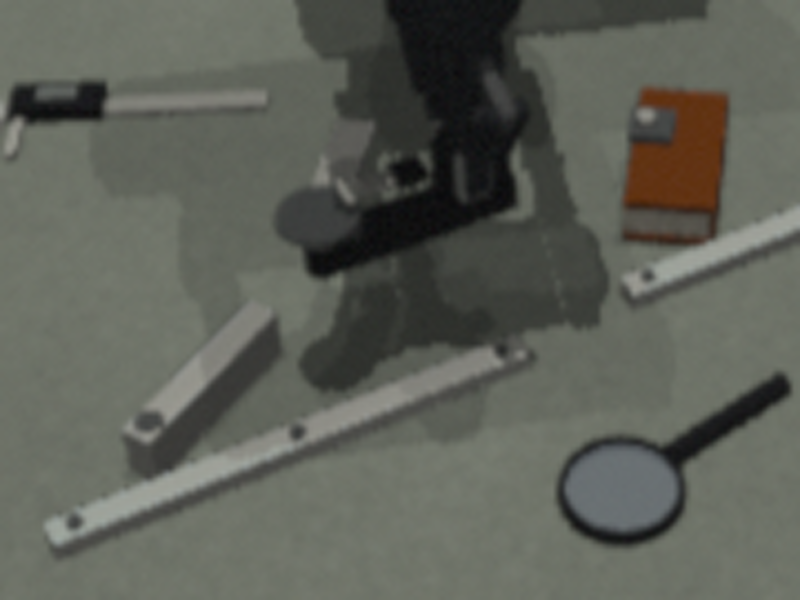

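The bevel is held level and its lever is down. The stop, with its tip at crop (270,315), is clear to the left of the nose. Lowering now.

Request:
play_rows(motion=[[[0,0,0],[0,0,-0.02],1],[[0,0,0],[0,0,-0.03],1],[[0,0,0],[0,0,-0.025],1],[[0,0,0],[0,0,-0.01],1],[[0,0,0],[0,0,-0.0025],1],[[0,0,0],[0,0,0],1],[[0,0,0],[0,0,0],1]])

```text
clock: 17.87
eef_pos: [636.7, -115.6, 47.4]
ee_rot: [[-0.034, 0.999, 0.001], [0.999, 0.034, -0.0], [-0.0, 0.001, -1.0]]
force: [0.5, -0.0, -4.6]
finger_gap: 19.2
finger_force: 60.4
```

Request:
play_rows(motion=[[[0,0,0],[0,0,-0.0008],1],[[0,0,0],[0,0,-0.0006],1],[[0,0,0],[0,0,0],1]])

```text
clock: 18.12
eef_pos: [636.5, -116.1, 45.7]
ee_rot: [[-0.034, 0.999, 0.001], [0.999, 0.034, -0.0], [-0.0, 0.001, -1.0]]
force: [0.2, 0.5, -5.1]
finger_gap: 19.5
finger_force: 60.4
```

Request:
play_rows(motion=[[[0,0,0],[0,0,-0.0004],1],[[0,0,0],[0,0,0],1],[[0,0,0],[0,0,0],1]])

```text
clock: 18.37
eef_pos: [636.5, -116.2, 45.3]
ee_rot: [[-0.034, 0.999, 0.001], [0.999, 0.034, -0.0], [-0.0, 0.001, -1.0]]
force: [-0.5, 1.2, 3.2]
finger_gap: 19.1
finger_force: 61.5
```

Request:
play_rows(motion=[[[0,0,0],[0.003,0,0.0002],1],[[0,0,0],[0.004,0,0],1],[[0,0,0],[0.004,0,0],1],[[0,0,0],[0.003,0,0],1],[[0,0,0],[0,0,0],1]])

```text
clock: 18.78
eef_pos: [650.9, -116.2, 45.3]
ee_rot: [[-0.034, 0.999, 0.0], [0.999, 0.034, -0.0], [-0.0, 0.0, -1.0]]
force: [-2.1, 0.3, 3.9]
finger_gap: 19.3
finger_force: 61.8
```

Request:
play_rows(motion=[[[0,0,0],[0.001,0,0],1],[[0,0,0],[0.001,0,0],1],[[0,0,0],[0,0,0],1]])

```text
clock: 19.03
eef_pos: [651.8, -116.2, 45.3]
ee_rot: [[-0.034, 0.999, -0.001], [0.999, 0.034, 0.0], [0.0, -0.001, -1.0]]
force: [-6.2, -0.3, 8.7]
finger_gap: 19.3
finger_force: 62.2
```

Request:
play_rows(motion=[[[0,0,0],[0,-0.003,0.0003],1],[[0,0,0],[0.0002,-0.006,0],1],[[0,0,0],[0.0002,-0.006,0],1],[[0,0,0],[0.0002,-0.006,0],1]])

```text
clock: 19.37
eef_pos: [653.2, -137.8, 45.3]
ee_rot: [[-0.034, 0.999, 0.0], [0.999, 0.034, 0.0], [0.0, 0.0, -1.0]]
force: [-0.2, 2.5, -1.1]
finger_gap: 19.3
finger_force: 61.2
```

Request:
play_rows(motion=[[[0,0,0],[0.001,0,0],1],[[0,0,0],[0,0,0],1]])

```text
clock: 19.53
eef_pos: [654.1, -138.1, 45.4]
ee_rot: [[-0.033, 0.999, 0.0], [0.999, 0.033, -0.001], [-0.001, 0.0, -1.0]]
force: [-0.5, -2.1, -1.1]
finger_gap: 19.4
finger_force: 61.0
```

Request:
play_rows(motion=[[[0,0,0],[0.001,0,0],1],[[0,0,0],[0.001,0,0],1],[[0,0,0],[0,0,0],1]])

```text
clock: 19.78
eef_pos: [656.0, -137.0, 45.4]
ee_rot: [[-0.034, 0.999, -0.0], [0.999, 0.034, -0.0], [-0.0, -0.0, -1.0]]
force: [-1.9, -2.8, -0.7]
finger_gap: 19.4
finger_force: 61.1
```

Request:
play_rows(motion=[[[0,0,0],[0.001,0,0],1],[[0,0,0],[0,0,0],1]])

```text
clock: 19.95
eef_pos: [656.9, -136.9, 45.3]
ee_rot: [[-0.034, 0.999, -0.0], [0.999, 0.034, 0.0], [0.0, -0.0, -1.0]]
force: [-2.4, -0.5, 0.0]
finger_gap: 19.0
finger_force: 61.1
```

Request:
play_rows(motion=[[[0,0,0],[0.001,0,0],1],[[0,0,0],[0,0,0],1]])

```text
clock: 20.12
eef_pos: [658.0, -136.9, 45.3]
ee_rot: [[-0.034, 0.999, -0.0], [0.999, 0.034, 0.0], [0.0, -0.0, -1.0]]
force: [-2.0, 0.6, -0.0]
finger_gap: 19.4
finger_force: 61.2
```

Request:
play_rows(motion=[[[0,0,0],[0.001,0,0],1],[[0,0,0],[0,0,0],1]])

```text
clock: 20.28
eef_pos: [659.1, -137.1, 45.3]
ee_rot: [[-0.034, 0.999, 0.0], [0.999, 0.034, 0.0], [0.0, 0.0, -1.0]]
force: [-2.3, 0.6, -1.2]
finger_gap: 19.1
finger_force: 61.0
```

Request:
play_rows(motion=[[[0,0,0],[0.001,0,0],1],[[0,0,0],[0,0,0],1]])

```text
clock: 20.45
eef_pos: [660.1, -137.1, 45.3]
ee_rot: [[-0.034, 0.999, 0.0], [0.999, 0.034, 0.0], [0.0, 0.0, -1.0]]
force: [-1.0, 0.2, -0.2]
finger_gap: 19.2
finger_force: 61.0
```

Request:
play_rows(motion=[[[0,0,0],[0.001,0,0],1],[[0,0,0],[0,0,0],1]])

```text
clock: 20.62
eef_pos: [660.7, -137.1, 45.3]
ee_rot: [[-0.034, 0.999, -0.001], [0.999, 0.034, 0.0], [0.0, -0.001, -1.0]]
force: [-3.8, 0.3, 1.3]
finger_gap: 19.6
finger_force: 61.3
```

Request:
play_rows(motion=[[[0,0,0],[0.0005,-0.003,0],1],[[0,0,0],[0.0002,-0.006,0],1],[[0,0,0],[0.0002,-0.006,0],1],[[0,0,0],[0.0002,-0.006,0],1],[[0,0,0],[0.0002,-0.006,0],1]])

```text
clock: 21.03
eef_pos: [661.6, -163.3, 45.3]
ee_rot: [[-0.034, 0.999, -0.001], [0.999, 0.034, 0.002], [0.002, -0.001, -1.0]]
force: [-4.8, 8.9, 4.2]
finger_gap: 19.4
finger_force: 61.8
```

Request:
play_rows(motion=[[[0,0,0],[0.0002,-0.005,0.0002],1],[[0,0,0],[0.0002,-0.005,0],1],[[0,0,0],[0.0001,-0.005,0],1],[[0,0,0],[0.0002,-0.005,0],1],[[0,0,0],[0.0001,-0.004,0],1]])

```text
clock: 21.45
eef_pos: [662.4, -187.4, 45.4]
ee_rot: [[-0.034, 0.999, -0.001], [0.999, 0.034, 0.002], [0.002, -0.001, -1.0]]
force: [-3.5, 8.2, 1.3]
finger_gap: 19.5
finger_force: 61.4
```

Request:
play_rows(motion=[[[0,0,0],[0.0002,-0.004,0],1],[[0,0,0],[0.0002,-0.004,0],1],[[0,0,0],[0.0001,-0.003,0],1]])

```text
clock: 21.7
eef_pos: [662.8, -198.2, 45.4]
ee_rot: [[-0.034, 0.999, -0.002], [0.999, 0.034, 0.002], [0.002, -0.002, -1.0]]
force: [-5.2, 10.5, 2.9]
finger_gap: 19.1
finger_force: 61.5
```

Run:
```python
from fit import *
b=shot("scene")
cv2.imwrite("pics/t6.png",cv2.resize(b["color"][220:310,195:315,::-1],(800,600),interpolation=cv2.INTER_CUBIC))
s=telemetry.observe();print(s["eef_pos"],s["force"],s["torque"],s["finger_gap"])
```

```text
[ 662.84760301 -198.73668025   45.35530171] [-5.76848735  7.44122702  3.5410613 ] [1.20258639 0.9571794  0.07111413] 19.49833732574537
```

View pics/t6.png

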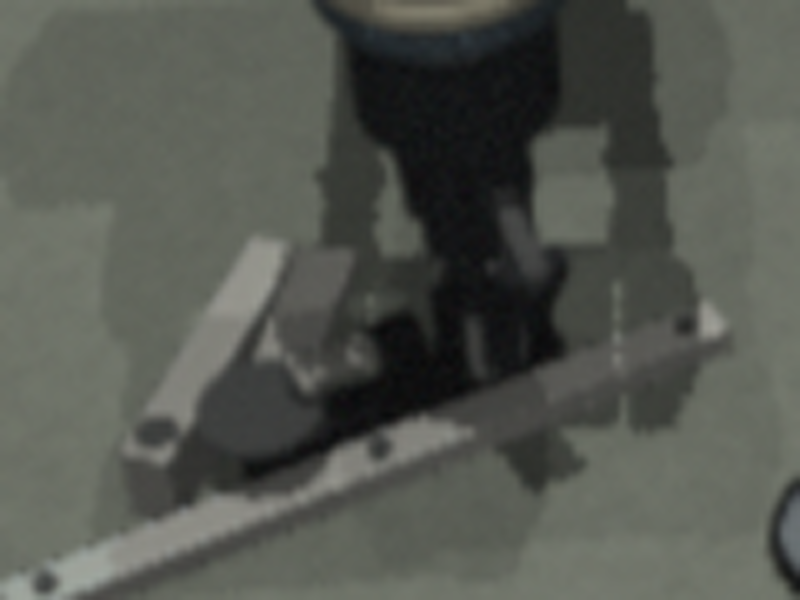

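The stop, with its tip at (265,240), is being swung by the blade and nearly matches its angle. The disc at (260,405) is still some mm from home. I'll go in small single steps.

Request:
play_rows(motion=[[[0,0,0],[0.0001,-0.002,0],1],[[0,0,0],[0.0001,-0.002,0],1],[[0,0,0],[0,-0.0015,0],1]])

```text
clock: 22.0
eef_pos: [663.0, -203.5, 45.4]
ee_rot: [[-0.034, 0.999, -0.002], [0.999, 0.034, 0.002], [0.002, -0.002, -1.0]]
force: [-5.2, 9.4, 2.4]
finger_gap: 19.2
finger_force: 61.7
```

Request:
play_rows(motion=[[[0,0,0],[0.0001,-0.0015,0],1],[[0,0,0],[0,-0.001,0],1]])

```text
clock: 22.17
eef_pos: [663.1, -206.0, 45.3]
ee_rot: [[-0.034, 0.999, -0.002], [0.999, 0.034, 0.002], [0.002, -0.002, -1.0]]
force: [-5.5, 9.8, 3.4]
finger_gap: 19.4
finger_force: 61.7
```

Request:
play_rows(motion=[[[0,0,0],[0.0001,-0.001,0],1],[[0,0,0],[0,-0.001,0],1]])

```text
clock: 22.33
eef_pos: [663.2, -207.9, 45.4]
ee_rot: [[-0.034, 0.999, -0.002], [0.999, 0.034, 0.002], [0.002, -0.002, -1.0]]
force: [-5.3, 9.1, 3.0]
finger_gap: 19.4
finger_force: 61.7
```

Request:
play_rows(motion=[[[0,0,0],[0.0001,-0.001,0],1],[[0,0,0],[0,-0.001,0],1]])

```text
clock: 22.5
eef_pos: [663.2, -209.8, 45.4]
ee_rot: [[-0.034, 0.999, -0.002], [0.999, 0.034, 0.002], [0.002, -0.002, -1.0]]
force: [-5.5, 10.3, 3.4]
finger_gap: 19.5
finger_force: 61.7
```

Request:
play_rows(motion=[[[0,0,0],[0.0001,-0.001,0],1],[[0,0,0],[0,-0.0005,0],1]])

```text
clock: 22.67
eef_pos: [663.3, -211.3, 45.4]
ee_rot: [[-0.034, 0.999, -0.002], [0.999, 0.034, 0.002], [0.002, -0.002, -1.0]]
force: [-6.3, 10.0, 4.2]
finger_gap: 19.4
finger_force: 61.7
```

Request:
play_rows(motion=[[[0,0,0],[0,-0.0008,0],1],[[0,0,0],[0,-0.0005,0],1]])

```text
clock: 22.83
eef_pos: [663.3, -212.6, 45.3]
ee_rot: [[-0.034, 0.999, -0.002], [0.999, 0.034, 0.002], [0.002, -0.002, -1.0]]
force: [-5.6, 10.6, 2.9]
finger_gap: 19.2
finger_force: 61.7
```

Request:
play_rows(motion=[[[0,0,0],[0,-0.0008,0],1],[[0,0,0],[0,-0.0005,0],1]])

```text
clock: 23.0
eef_pos: [663.4, -214.0, 45.4]
ee_rot: [[-0.034, 0.999, -0.002], [0.999, 0.034, 0.002], [0.002, -0.002, -1.0]]
force: [-6.2, 10.8, 2.9]
finger_gap: 19.5
finger_force: 61.7
```

Request:
play_rows(motion=[[[0,0,0],[0,-0.0007,0],1],[[0,0,0],[0,-0.0005,0],1]])

```text
clock: 23.17
eef_pos: [663.4, -215.1, 45.3]
ee_rot: [[-0.034, 0.999, -0.002], [0.999, 0.034, 0.002], [0.002, -0.002, -1.0]]
force: [-5.0, 13.3, 3.4]
finger_gap: 19.5
finger_force: 61.7
```

Request:
play_rows(motion=[[[0,0,0],[0,-0.0005,0],1],[[0,0,0],[0,0,0],1]])

```text
clock: 23.33
eef_pos: [663.4, -215.2, 45.3]
ee_rot: [[-0.034, 0.999, -0.002], [0.999, 0.034, 0.003], [0.003, -0.002, -1.0]]
force: [-4.0, 13.8, 3.1]
finger_gap: 19.3
finger_force: 61.8
```

Request:
play_rows(motion=[[[0,0,0],[0,-0.0004,0],1],[[0,0,0],[0,0,0],1]])

```text
clock: 23.5
eef_pos: [663.4, -215.2, 45.4]
ee_rot: [[-0.034, 0.999, -0.002], [0.999, 0.034, 0.003], [0.003, -0.002, -1.0]]
force: [-4.8, 16.8, 3.8]
finger_gap: 19.3
finger_force: 61.8
```

Request:
play_rows(motion=[[[0,0,0],[0,-0.0002,0],1],[[0,0,0],[0,0,0],1],[[0,0,0],[0,0,0],1],[[0,0,0],[0,0,0],1],[[0,0,0],[0,0,0],1]])

```text
clock: 23.92
eef_pos: [663.4, -215.2, 45.4]
ee_rot: [[-0.034, 0.999, -0.002], [0.999, 0.034, 0.003], [0.003, -0.002, -1.0]]
force: [-5.7, 18.1, 3.9]
finger_gap: 19.1
finger_force: 61.8
```

Request:
play_rows(motion=[[[0,0,0],[0,0.0008,0],1],[[0,0,0],[0,0,0],0.6],[[0,0,0],[0,0,0],0.4],[[0,0,0],[0,0,0],0.3],[[0,0,0],[0,0,0],0.3],[[0,0,0],[0,0,0],0.3],[[0,0,0],[0,0,0.015],0.3],[[0,0,0],[0,0,0.03],0.3],[[0,0,0],[0,0,0.04],0.3],[[0,0,0],[0,0,0.04],0.3],[[0,0,0],[-0.03,0.02,0.03],0.3],[[0,0,0],[-0.04,0.03,0.02],0.3],[[0,0,0],[-0.04,0.04,0],0.3],[[0,0,0],[-0.04,0.04,0],0.3],[[0,0,0],[-0.03,0.03,0],0.3],[[0,0,0],[0,0,0],0.3]])

```text
clock: 25.25
eef_pos: [511.9, -83.0, 212.5]
ee_rot: [[-0.035, 0.999, -0.005], [0.999, 0.035, 0.002], [0.002, -0.005, -1.0]]
force: [0.8, -0.7, 0.8]
finger_gap: 60.1
finger_force: 0.0
```

Run:
```python
from fit import *
b=shot("scene")
cv2.imwrite("pics/t7.png",cv2.resize(b["color"][220:310,195:315,::-1],(800,600),interpolation=cv2.INTER_CUBIC))
s=telemetry.observe();print(s["clock"],s["eef_pos"],s["force"],s["finger_gap"])
```

```text
25.3 [515.23567404 -85.10761083 213.02763555] [ 0.27123845 -0.3872926  -0.54818605] 59.6762391060239
```

View pics/t7.png

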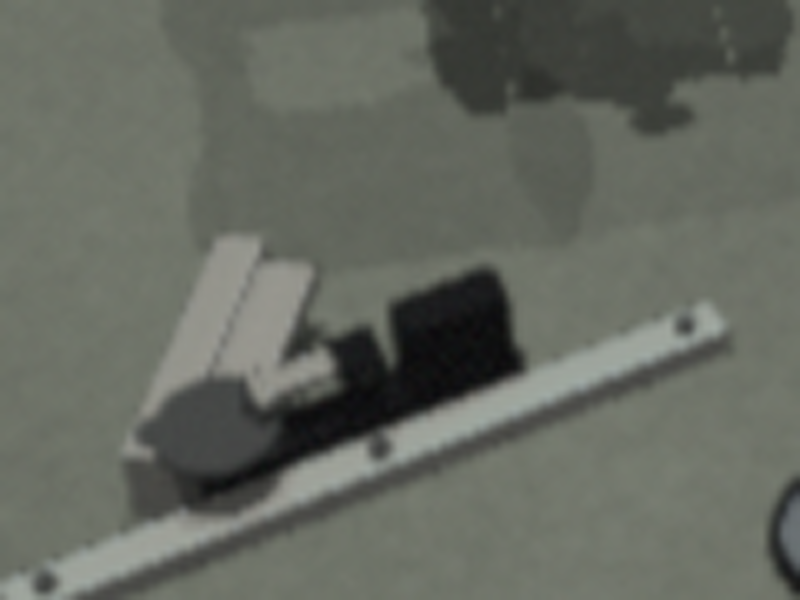

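The bevel lies home: the blade is flush along the stop from (240,240) to (150,440), the stock is on the rail, the lever is down, and the robot is clear. I'll hand the job in.

```bash
python3 -c "
from bench import robot
print(robot.finish_job())"
```

```text
the job is handed in; nothing more can be done
None
```

The job is handed in: the bevel was set on the folio, locked there, and left home at the jig with the stop swung to its angle. However, my push on the folio briefly overshot to about 28–30 N, above the 25 N limit, so it may be judged failed on that point.

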